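# Pack the dry sample panels into the tote

## Task

Pack up the paint trial: fold the tote's handle all the way down, slide every dry sample panel up out of the drying rack and stand each one upright in a slot of the tote, down on its floor, and lay the sanding block flat in the tote's open end bay. Then swing the handle back upright, ready to carry; do not tip a panel over, and leave the tape measure and the cutter where they are.

Things in the scene. Friction and masses are not known exactly. Their poses are not given: they have to be found in the camera images.
- drying_rack: wooden drying rack, fixed, 124 x 204 mm, 8 mm floor. Origin: centre of its underside; y along the row of slots, z up. Combs of pointed teeth along both long sides (40 to 54 mm either side of the middle line, solid to 44 mm, ridges at 55 mm over the table) leave five slots 13 mm wide at y = -72, -36, 0, 36, 72 mm. Panels stand on edge across it, their side edges between teeth.
- tote: wooden tote, fixed, 124 x 270 mm, walls 44 mm high, 8 mm floor. Origin: centre of its underside; y along its length, z up. Its -y part has four slots with teeth like the rack's, 108 mm between the walls; its +y end is an open bay 108 (x) by 95 (y) mm with cross walls only 22 mm above the table. Steel ears, 50 mm high, at the middle of both ends carry the swing handle.
- tote_handle (a joint): swing handle, a steel U with a wooden grip: 0 rad = upright on its stop, 1.2 = folded down on its stop to the tote's -x side (the robot's side). Pivot along the tote's y, 40 mm above the table over the tote's origin; grip bar 125 mm from it. Stays where left (1 to 2 N at the bar moves it). Upright, it bars the way into the tote; it swings clear of fully seated panels.
- handle_bar (a point): middle of the handle's wooden grip bar (14 mm thick, 120 mm long, lying along the tote's y axis).
- tote_bay (a point): centre of the bay's floor, 8 mm above the table.
- sanding_block: cork sanding block, 96 (its x) x 63 (its y) x 30 mm, 70 g, lying loose on the table; origin: centre of its underside. It fits the bay only with its 96 mm length across the tote (along the tote's x).
- tape_measure: tape measure, 60 x 74 x 28 mm, bystander; origin: centre of its underside.
- cutter: snap-off cutter, 22 x 156 x 19 mm, bystander; origin: centre of its underside.
- tote_slot0 (a point): slot 0 of the tote: point on the floor (8 mm above the table), midway between the side walls and midway in the 13 mm slot; at y = -105.5 mm in the tote. The panels' 100 mm width goes along the tote's x.
- tote_slot1 (a point): slot 1 of the tote: point on the floor (8 mm above the table), midway between the side walls and midway in the 13 mm slot; at y = -69.5 mm in the tote. The panels' 100 mm width goes along the tote's x.
- tote_slot2 (a point): slot 2 of the tote: point on the floor (8 mm above the table), midway between the side walls and midway in the 13 mm slot; at y = -33.5 mm in the tote. The panels' 100 mm width goes along the tote's x.
- tote_slot3 (a point): slot 3 of the tote: point on the floor (8 mm above the table), midway between the side walls and midway in the 13 mm slot; at y = 2.5 mm in the tote. The panels' 100 mm width goes along the tote's x.
- panel0: wooden sample panel, 100 (x) x 8 (y, thickness) x 90 mm (z), 50 g, grey below a bare upper edge; origin: middle of its lower edge, z up along the panel. At the start it stands in a slot of the drying rack, its top 98 mm above the table; any of the five panels may be absent.
- panel1: wooden sample panel, 100 (x) x 8 (y, thickness) x 90 mm (z), 50 g, grey below a bare upper edge; origin: middle of its lower edge, z up along the panel. At the start it stands in a slot of the drying rack, its top 98 mm above the table; any of the five panels may be absent.
- panel2: wooden sample panel, 100 (x) x 8 (y, thickness) x 90 mm (z), 50 g, grey below a bare upper edge; origin: middle of its lower edge, z up along the panel. At the start it stands in a slot of the drying rack, its top 98 mm above the table; any of the five panels may be absent.
- panel3: wooden sample panel, 100 (x) x 8 (y, thickness) x 90 mm (z), 50 g, grey below a bare upper edge; origin: middle of its lower edge, z up along the panel. At the start it stands in a slot of the drying rack, its top 98 mm above the table; any of the five panels may be absent.
- panel4: wooden sample panel, 100 (x) x 8 (y, thickness) x 90 mm (z), 50 g, grey below a bare upper edge; origin: middle of its lower edge, z up along the panel. At the start it stands in a slot of the drying rack, its top 98 mm above the table; any of the five panels may be absent.
There are look-alikes about, which are no part of the job. Leave any red look-alike of the panel4 alone.

How it is judged:
By the outcome, as a careful person would: the job done as asked, in the order asked, and still so for the second after the job is handed in, with the robot touching nothing.
Of panel0, panel1, panel2, panel3, panel4 only 3 to 4 are there at a start; the rules pass over those that are not, and their reading is None.
At some moment in a run one of sanding_block may be knocked a few centimetres aside while the robot is not near it.
It also fails if it takes over 208 s, if anything falls off the work surface, if the arm or the gripper's body presses on something with over 40 N, if the wrist force passes 120 N, or if a joint passes its speed limit or range.

## Robot

A 6-joint arm with a two-finger parallel gripper is mounted at the origin on a cart in front of the work surface, level with it; the furniture and walls round the work are solid. World frame = base frame: x ahead of the robot, y to its left, z up, the work surface at z = 0. Lengths are in m, angles in rad, forces in N, time in s.
With the tool pointing down it reaches from about 0.2 to 0.875 m from the base axis. Payload 3.4 kg.
Tool frame: the origin (TCP) lies at the very end of the fingers, on their centre line; the grasp point (between the pads) lies 19 mm behind it; z points along the fingers, y is the direction in which the jaws open and shut (so a half turn about z gives the same grasp; the last joint's range is limited). The gripper opens to 94 mm and grips with 3 to 60 N. Pads are 16 mm wide; open, the fingers measure 119 mm over their backs; the gripper's body (75 mm by 177 mm) begins 78 mm behind the grasp point.
Start: joints at [-1.402, 0.276, 1.505, -0, 1.361, -0.121], TCP at [0.164, -0.551, 0.205] pointing down, gripper open.
Joint ranges: [-2.89, 2.89], [-0.75, 2.08], [0.22, 2.7], [-1.18, 4.32], [0.11, 2.71], [-2.7, 2.7]. Speed limits (rad/s): [2.57, 2.57, 3.14, 3.14, 3.14, 3.14].

## Interface

Orientations are given as a rotation vector (axis times angle).
In Python, from rig import bot, fingers, planner, optics, workorder, read_t, read_joint_positions, read_qd, read_joint_efforts, read_ee_pos, read_tcp_rot, read_force, read_moment, read_width gives the robot as it stands. Calls block until the motion is done:
- bot.move_ptp(position, orientation): joint-space move of the TCP to a pose.
- bot.move_straight(position, rate=0.15, attitude=None): straight line of the TCP; attitude=None keeps the orientation; rate is the mean speed in m/s.
- bot.movej(angles): joint-space move.
- fingers.set_gripper(opening): finger opening in m; the grip force is fixed at half the most; returns when the fingers have stopped.
- bot.dwell(seconds).
- planner.inverse_kinematics(position, orientation): joint angles nearest the present ones, or None.
- optics.get_image(name): name is "scene" or "side" or "wrist"; returns the picture (384x512x3 uint8, red, green, blue); there is no depth.
- optics.camera_info(name): a dict with "fovy" (degrees; the focal length in pixels is half the picture's height over the tangent of half this angle, whatever the lens; pixels are square), "cx", "cy" (the principal point, pixels), "xyz" and "orientation" of the camera in the world. Camera axes: x right, y up, looking along -z (the intrinsics and any distortion apply to the point x, -y, -z); pixel columns grow to the right and rows downward; lengths in m; the calibration is good to about 2 mm. A picture is of the moment at which its call begins: read the wrist's pose just before it. camera_info takes no time and is no camera call; for the wrist camera it gives the pose at the moment of the call.
A pose or a line that the arm cannot do raises bot.Unreachable and nothing moves.
- workorder.sign_off(): hands the job in, once; it reports no verdict.
Readings, each from a call of its own:
- read_t(): time.
- read_joint_positions(): joint angles.
- read_qd(): joint speeds.
- read_joint_efforts(): joint torques, N m.
- read_ee_pos(): TCP position.
- read_tcp_rot(): TCP orientation.
- read_force(): force on the tool from outside, world axes, zero at the start.
- read_moment(): the same for the moment, N m.
- read_width(): finger opening in m.
Only numpy, scipy, OpenCV 4.12 (cv2) and the standard library are available. Lean on these libraries where they do the work, as an engineer would, in place of code of your own. Each camera call takes 0.05 s, during which the arm holds its last target. There are 200 camera calls.

## Working session

There is one attempt and no reset: what is moved stays moved. The work goes in short steps, each a Python script; the robot and the scene stay as the last script left them, time stands still between calls to the robot, and variables do not carry over. Pictures are saved under pics/ and viewed, about 12 in all and at most 16, crops included, and the job is handed in when it is done.

```bash
mkdir -p pics; ls; python3 - <<'E'
from rig import *
import cv2
for n in ("scene","side","wrist"):
    print(n,optics.camera_info(n))
    cv2.imwrite(f"pics/{n}0.png",optics.get_image(n)[:,:,::-1])
print(read_t(),read_ee_pos(),read_tcp_rot())
E
```

```text
pics
scene {'fovy': 49.85962199374264, 'cx': 258.4493895498807, 'cy': 187.24494510056834, 'xyz': array([0.2180374 , 0.63119149, 0.91775858]), 'orientation': array([ 0.23152898, -0.97461789, -2.47424118])}
side {'fovy': 46.31001864713171, 'cx': 254.11910928682798, 'cy': 193.9993052588705, 'xyz': array([ 0.43065655, -1.21249604,  0.63728595]), 'orientation': array([ 1.18856505, -0.07137343, -0.09031317])}
wrist {'fovy': 71.62546970992285, 'cx': 255.5143868516277, 'cy': 188.02516877439234, 'xyz': array([ 0.24082169, -0.52625096,  0.38471973]), 'orientation': array([-0.236937  ,  0.17982148, -1.27201043])}
0.15 [ 0.16423756 -0.5506123   0.20482776] [-3.10732708e+00 -4.53476550e-01  4.88385392e-05]
```

View pics/scene0.png

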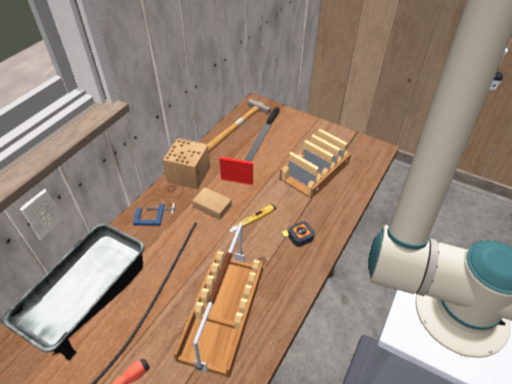

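View pics/side0.png

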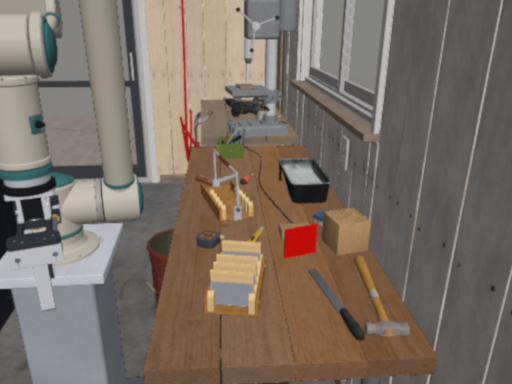

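The scene view has the rack near (315,162), tote (222,310), sanding block (212,202), tape (300,232) and cutter (258,215). The red look-alike is at (237,170). I'll enlarge the rack, tote and block.

```bash
cat > h.py <<'E'
from rig import *
import numpy as np, cv2
from scipy.spatial.transform import Rotation as R
def cam(n):
    c=optics.camera_info(n); return dict(f=192/np.tan(np.radians(c['fovy'])/2),cx=c['cx'],cy=c['cy'],p=np.array(c['xyz']),R=R.from_rotvec(c['orientation']).as_matrix())
def px2w(c,u,v,z):
    d=c['R']@np.array([(u-c['cx'])/c['f'],-(v-c['cy'])/c['f'],-1]); return c['p']+d*(z-c['p'][2])/d[2]
def w2px(c,P):
    q=(np.atleast_2d(P)-c['p'])@c['R']; return np.c_[c['cx']+c['f']*q[:,0]/-q[:,2], c['cy']+c['f']*q[:,1]/q[:,2]]
def shot(n,name):
    c=cam(n); im=optics.get_image(n)[:,:,::-1].copy(); cv2.imwrite(f'pics/{name}.png',im); return c,im
def down(yaw):  # tool down, jaws (tool y) direction at angle yaw+90deg
    return (R.from_euler('z',yaw)*R.from_rotvec([np.pi,0,0])).as_rotvec()
E
python3 - <<'E'
from h import *
im=cv2.imread('pics/scene0.png')
a=cv2.resize(im[120:200,265:365],(400,320),interpolation=3)
b=cv2.resize(im[180:250,180:330],(400,187),interpolation=3)
d=cv2.resize(im[215:375,165:275],(400,582),interpolation=3)
o=np.zeros((582,800,3),np.uint8); o[:320,:400]=a;o[330:517,:400]=b;o[:,400:]=d
cv2.imwrite('pics/crop1.png',o)
c=cam('scene')
for n,u,v,z in [('rack',316,165,.03),('tote',222,313,.02),('block',213,197,.03),('tape',300,233,.028),('ear+',240,255,.05),('ear-',202,367,.05)]: print(n,px2w(c,u,v,z).round(3))
E
```

```text
rack [ 0.493 -0.265  0.03 ]
tote [0.49  0.285 0.02 ]
block [0.698 0.002 0.03 ]
tape [ 0.427 -0.006  0.028]
ear+ [0.524 0.145 0.05 ]
ear- [0.454 0.415 0.05 ]
```

View pics/crop1.png

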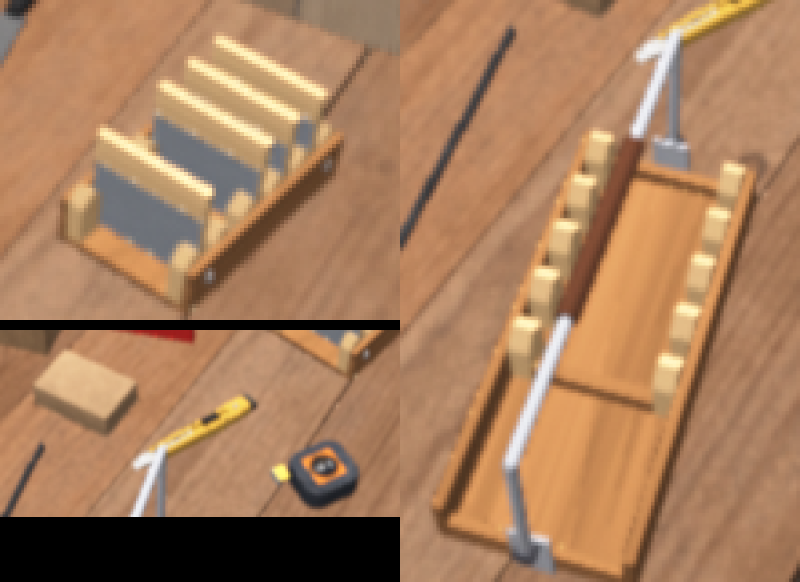

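Four grey panels with bare edges stand in the rack, with the second slot from the near end empty; the red board is the look-alike. The bay is the tote's near end in this view, and the handle is upright. Next I'll take close wrist views.

```bash
python3 - <<'E'
from h import *
c=cam('wrist'); Rt=R.from_rotvec(read_tcp_rot()).as_matrix()
print('cam in tool',Rt.T@(c['p']-read_ee_pos()),'look in tool',Rt.T@(c['R']@[0,0,-1]))
look=c['R']@[0,0,-1]
for nm,tgt in [('rackw',(.49,-.265)),('blockw',(.68,.0)),('totew',(.49,.285))]:
    y=0.25
    z=.36
    off=R.from_euler('z',y-.29).as_matrix()@(c['p']-read_ee_pos() if nm=='rackw' else off0)
    if nm=='rackw': off0=c['p']-read_ee_pos(); 
    # camera axis hits plane z=.05 at target
    lk=R.from_euler('z',y-.29).as_matrix()@look
    h=z+off[2]-.05
    p=np.array([tgt[0],tgt[1],0])-off+lk/lk[2]*h; p[2]=z
    print(nm,p)
    try:
        bot.move_ptp(p,down(y)); cc,im=shot('wrist',nm); np.save(f'pics/{nm}.npy',cc,allow_pickle=True)
    except Exception as e: print(e)
print(read_t())
E
```

```text
cam in tool [ 0.08037725 -0.00165945 -0.17998488] look in tool [-2.74256775e-01 -8.31949343e-04  9.61656139e-01]
rackw [ 0.54808631 -0.25275765  0.36      ]
blockw [0.73808631 0.01224235 0.36      ]
totew [0.54808631 0.29724235 0.36      ]
4.675
```

View pics/rackw.png

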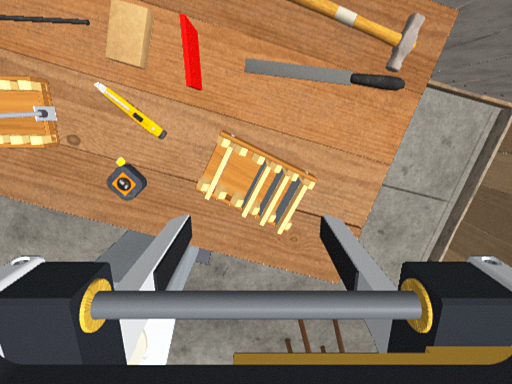

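View pics/totew.png

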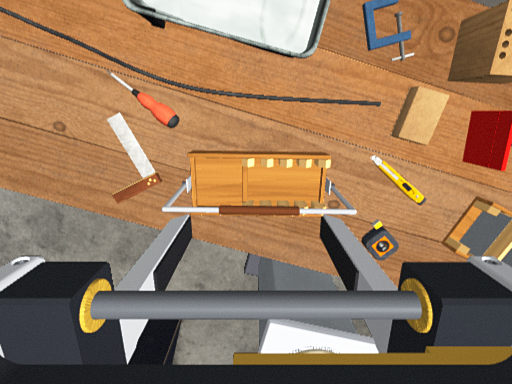

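View pics/blockw.png

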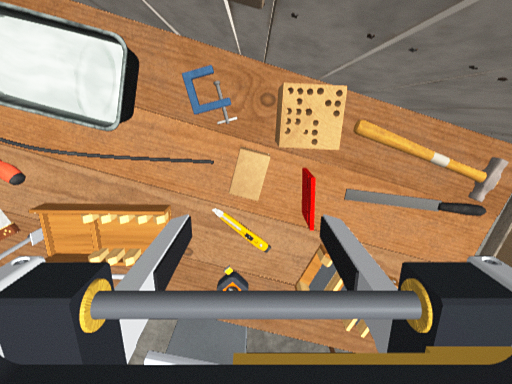

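Wrist views: the rack is at about (258,183), with panels at ~(220,170) and three together at (258–292, 190–205). The tote outline runs (190,152)–(330,208). The block is at (250,175) in the third view. I'll enlarge both for corners.

```bash
python3 - <<'E'
from h import *
a=cv2.imread('pics/rackw.png')[125:241,190:325]; b=cv2.imread('pics/totew.png')[140:225,155:365]
A=cv2.resize(a,None,fx=3,fy=3,interpolation=3); B=cv2.resize(b,None,fx=3,fy=3,interpolation=3)
o=np.zeros((348+255,660,3),np.uint8)[:603]; o[:348,:405]=A; o[348:603,:630]=B
cv2.imwrite('pics/crop2.png',o[:600])
E
```

```text
(no output)
```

View pics/crop2.png

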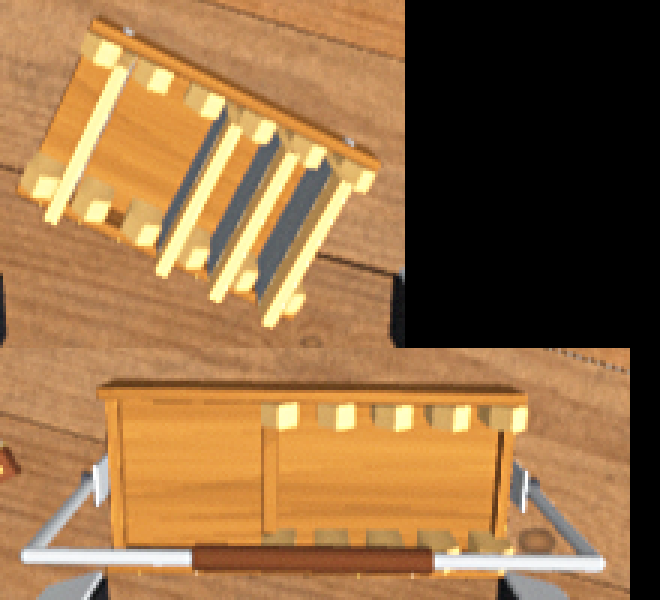

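```bash
python3 - <<'E'
from h import *
L=lambda n:np.load(f'pics/{n}.npy',allow_pickle=True).item()
c=L('rackw'); f=lambda u,v,z:px2w(c,190+u/3,125+v/3,z)[:2]
for n,(a,b) in dict(A=((123,68),(51,221)),B=((234,126),(163,275)),C=((292,155),(216,300)),D=((344,186),(268,325))).items():
    p,q=f(*a,.098),f(*b,.098); d=p-q; print(n,((p+q)/2).round(4),'len',np.hypot(*d).round(4),'ang',np.arctan2(d[1],d[0]).round(3))
c=L('totew'); f=lambda u,v,z:px2w(c,155+u/3,140+(v-348)/3,z)[:2]
for nm,a,b,z in [('grip',(192,558),(433,561),.165),('bar',(25,555),(603,563),.165),('farwall',(100,388),(527,395),.044)]:
    p,q=f(*a,z),f(*b,z); d=p-q; print(nm,p.round(4),q.round(4),((p+q)/2).round(4),np.hypot(*d).round(4),'yaw',np.arctan2(-d[0],d[1]).round(3))
c=L('blockw')
for u,v in [(237,148),(271,154),(263,201),(230,193)]: print('block',px2w(c,u,v,.03).round(3))
c=cam('scene'); print('scene ears',px2w(c,239,256,.045),px2w(c,201,366,.045))
E
```

```text
A [ 0.5113 -0.196 ] len 0.0991 ang -0.213
B [ 0.4948 -0.2654] len 0.0989 ang -0.179
C [ 0.4869 -0.3008] len 0.0989 ang -0.197
D [ 0.4777 -0.3352] len 0.0967 ang -0.195
grip [0.4762 0.3362] [0.5043 0.2189] [0.4903 0.2776] 0.1206 yaw 0.235
bar [0.4573 0.4174] [0.5243 0.1361] [0.4908 0.2768] 0.2892 yaw 0.234
farwall [0.524  0.4213] [0.5852 0.1622] [0.5546 0.2917] 0.2663 yaw 0.232
block [0.742 0.05  0.03 ]
block [ 0.747 -0.016  0.03 ]
block [ 0.651 -0.025  0.03 ]
block [0.651 0.043 0.03 ]
scene ears [0.52608888 0.14572123 0.045     ] [0.45825384 0.41329331 0.045     ]
```

Geometry checks out: panel edges are ~99 mm, A–D are 144 mm apart, the grip is 120.6 mm and the tote is 266 mm. The block measures ~96×67. Next, fold the handle by caging the bar.

```bash
cat >> h.py <<'E'
T=np.array([.4915,.2776]); TY=.236
def tw(x,y,z): 
    c,s=np.cos(TY),np.sin(TY); return np.array([T[0]+c*x-s*y,T[1]+s*x+c*y,z])
def bar(th,dx=0,dz=0): return tw(-.125*np.sin(th)+dx,0,.04+.125*np.cos(th)+dz)
def bestyaw(p,ys):  # yaw giving smallest last-joint move
    q0=np.array(read_joint_positions()); r=[]
    for y in ys:
        q=planner.inverse_kinematics(p,down(y))
        if q is not None: r.append((np.abs(np.array(q)-q0).max(),y))
    return min(r)[1]
E
python3 - <<'E'
from h import *
p=bar(0,0,.06); y=bestyaw(p,[TY+np.pi/2,TY-np.pi/2]); print('yaw',y)
fingers.set_gripper(.045)
bot.move_ptp(p,down(y)); f0=np.array(read_force())
bot.move_straight(bar(0,0,-.018),.1); print('df',np.array(read_force())-f0)
fingers.set_gripper(.018); print('w',read_width(),np.array(read_force())-f0)
for th in np.linspace(.12,1.2,10):
    bot.move_straight(bar(th,0,-.018),.1)
    d=np.array(read_force())-f0; print(th.round(2),d.round(1))
    if np.linalg.norm(d)>20: print('STOP');break
print(read_t()); shot('scene','fold')
E
```

```text
yaw 1.8067963267948965
df [ 0.63062152 -0.49143343 -0.3159388 ]
w 0.017901800847290532 [ 1.39375116 -0.26668906 -0.08697922]
0.12 [ 0.1 -0.2  0.4]
0.24 [ 1.7 -0.6  0.9]
0.36 [ 1.  -0.8 -0.1]
0.48 [ 1.8 -1.5 -0.7]
0.6 [ 0.6  0.6 -0.3]
0.72 [ 1.1  0.9 -0. ]
0.84 [ 1.5  0.5 -0.6]
0.96 [ 1.8 -0.1 -0.9]
1.08 [ 4.6  0.9 -3. ]
1.2 [ 6.4  1.3 -3.9]
11.5
```

Now press it down from above to be sure it's on its stop.

```bash
python3 - <<'E'
from h import *
fingers.set_gripper(.05)
p=np.array(read_ee_pos()); y=1.8068
bot.move_straight(p+[0,0,.06],.15)
fingers.set_gripper(0)
f0=np.array(read_force())
for dz in list(np.arange(.016,-.006,-.002)):
    bot.move_straight(bar(1.2,0,dz),.1); d=np.array(read_force())-f0
    if dz<.012: print(round(dz,3),d.round(1))
    if d[2]>10: break
bot.move_straight(bar(1.2,0,.1),.2)
# look from a pose over the tote
bot.move_ptp([.548,.297,.33],down(.236)); fingers.set_gripper(.02)
c,im=shot('wrist','fold2'); np.save('pics/fold2.npy',c,allow_pickle=True)
o=cv2.resize(im[130:230,150:370],None,fx=3.5,fy=3.5,interpolation=3); cv2.imwrite('pics/fold2c.png',o); print(read_t())
E
```

```text
0.01 [ 0.1 -1.3  1.3]
0.008 [ 0.8 -0.5 -0.4]
0.006 [-1.7 -1.3  7.9]
0.004 [-4.8 -3.3 20.5]
18.125
```

View pics/fold2c.png

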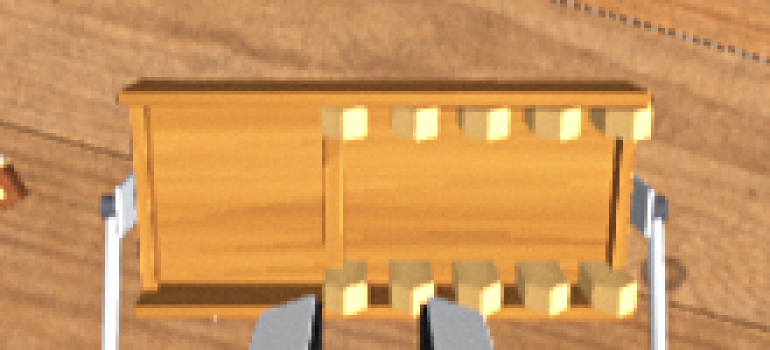

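The handle is folded: contact came at bar-radius height above the 1.2 rad position, and the arms point to the -x side. Now I'll compare predicted tote features with this crop.

```bash
python3 - <<'E'
from h import *
c=np.load('pics/fold2.npy',allow_pickle=True).item()
def pr(n,P): u=(w2px(c,np.array(P))-[150,130])*3.5; print(n,u.round(0).tolist())
for x in (.047,-.047): pr('teeth',[tw(x,y,.055) for y in (.0205,-.0155,-.0515,-.0875,-.1235)])
pr('far corners',[tw(.062,.135,.044),tw(.062,-.135,.044)])
pr('near corners',[tw(-.062,.135,.044),tw(-.062,-.135,.044)])
pr('bay floor',[tw(.054,.127,.008),tw(-.054,.127,.008)])
E
```

```text
teeth [[344.0, 131.0], [416.0, 131.0], [488.0, 131.0], [561.0, 131.0], [633.0, 131.0]]
teeth [[345.0, 307.0], [414.0, 307.0], [482.0, 307.0], [551.0, 307.0], [619.0, 307.0]]
far corners [[117.0, 98.0], [653.0, 98.0]]
near corners [[134.0, 325.0], [633.0, 326.0]]
bay floor [[150.0, 101.0], [162.0, 287.0]]
```

The tote sits ~3–4 mm further in +x than estimated, in agreement with the wall-based estimate, so I'll update it. Then pick the first panel (D) and look above slot 0.

```bash
sed -i 's/^T=.*/T=np.array([.4945,.278]); TY=.236/' h.py; cat >> h.py <<'E'
RC=np.array([.4948,-.2656]); ru=np.array([.235,.972]); RY=-.215
SL=dict(A=.072,B=0,C=-.036,D=-.072); TS=[-.1055,-.0695,-.0335,.0025]
def pick(k,z=.068):
    xy=RC+ru*SL[k]; P=lambda h:np.r_[xy,h]
    fingers.set_gripper(.024)
    bot.move_ptp(P(.14),down(RY)); f0=np.array(read_force())
    bot.move_straight(P(z),.12); d=np.array(read_force())-f0
    fingers.set_gripper(0); w=read_width()
    bot.move_straight(P(.22),.15); print(k,'df',d.round(1),'w',w,read_width())
def guarded(P,z0,z1,lim=12,step=.005):
    f0=np.array(read_force())
    for z in np.arange(z0,z1-1e-6,-step):
        bot.move_straight(P(z),.1); d=np.array(read_force())-f0
        if np.linalg.norm(d)>lim: print('force',z.round(4),d.round(1)); return z
    print('down',z.round(4),d.round(1)); return z
E
python3 - <<'E'
from h import *
pick('D')
bot.move_ptp(tw(0,TS[0],.22),down(TY)); bot.move_straight(tw(0,TS[0],.135),.15)
c,im=shot('wrist','ins1'); np.save('pics/ins1.npy',c,allow_pickle=True)
cv2.imwrite('pics/ins1c.png',cv2.resize(im[100:300,90:400],None,fx=2.5,fy=2.5,interpolation=3)); print(read_t())
E
```

```text
D df [ 0.5  0.2 -0.9] w 0.007701920193630024 0.007720764225426976
25.7417
```

View pics/ins1c.png

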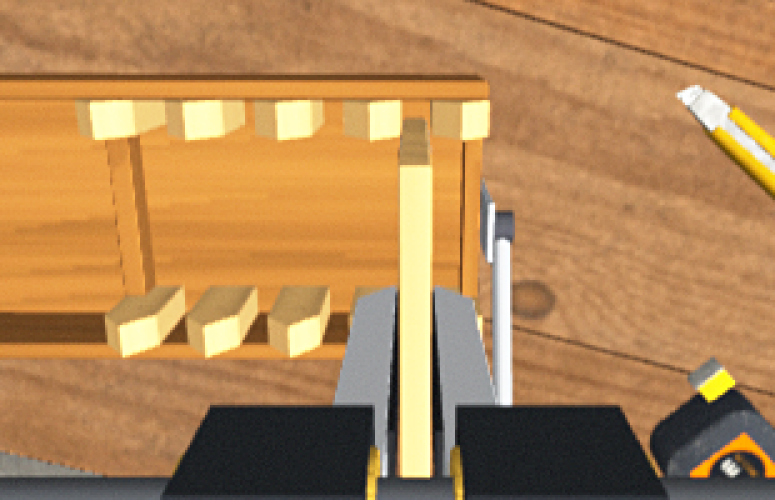

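```bash
python3 - <<'E'
from h import *
c=np.load('pics/ins1.npy',allow_pickle=True).item()
def pr(n,P): u=(w2px(c,np.array(P))-[90,100])*2.5; print(n,u.round(1).tolist())
p=np.array(read_ee_pos()); print(p, tw(0,TS[0],.135))
pr('panel far top/bottom',[tw(.05,TS[0],.165),tw(.05,TS[0],.075)])
pr('slot gap at .044 edges x=.04',[tw(.04,TS[0]+.0065,.044),tw(.04,TS[0]-.0065,.044)])
pr('slot gap x=.04 ridge teeth',[tw(.04,TS[0]+.018,.055),tw(.04,TS[0]-.018,.055)])
pr('far wall outer corner',[tw(.062,-.135,.044)])
pr('teeth far inner x=.04 ridge others',[tw(.04,y,.055) for y in (.0205,-.0155,-.0515)])
pr('teeth near inner x=-.04 ridge others',[tw(-.04,y,.055) for y in (.0205,-.0155,-.0515)])
E
```

```text
[0.52026402 0.1753849  0.13605749] [0.51916752 0.17542435 0.135     ]
panel far top/bottom [[419.8, 170.1], [417.8, 120.0]]
slot gap at .044 edges x=.04 [[401.6, 134.8], [433.3, 134.8]]
slot gap x=.04 ridge teeth [[371.9, 139.0], [463.3, 138.9]]
far wall outer corner [[491.1, 80.0]]
teeth far inner x=.04 ridge others [[97.7, 139.1], [189.1, 139.1], [280.4, 139.0]]
teeth near inner x=-.04 ridge others [[122.2, 325.7], [206.5, 325.7], [290.8, 325.7]]
```

Model and picture agree to ~1 mm: slot gap at 403–433 px against a predicted 402–433. Insert.

```bash
cat >> h.py <<'E'
def place(i,x=0,dy=-.0006):
    P=lambda h:tw(x,TS[i]+dy,h)
    bot.move_ptp(P(.22),down(TY)); insert(P)
def insert(P):
    bot.move_straight(P(.125),.15); z=guarded(P,.12,.07); w=read_width()
    if z>.0755: print('NOT SEATED'); return False
    guarded(P,.069,.066,lim=5,step=.001)
    fingers.set_gripper(.022)
    bot.move_straight(P(.15),.15); print('w before release',w,read_t()); return True
E
python3 - <<'E'
from h import *
insert(lambda h:tw(0,TS[0]-.0006,h)); 
bot.move_straight(tw(0,TS[0],.22))
E
```

```text
down 0.07 [-0.6 -0.1  0.5]
force 0.068 [-1.3 -0.7  6.1]
w before release 0.008080289932938805 30.4
```

Seated at the expected height. On to the other three, with checks.

```bash
python3 - <<'E'
from h import *
for k,i in (('C',1),('B',2),('A',3)):
    pick(k)
    if read_width()<.005: print('missed');break
    bot.move_ptp(tw(0,TS[i]-.0006,.22),down(TY))
    if insert(lambda h:tw(0,TS[i]-.0006,h)) is False: break
bot.move_ptp([.55,.297,.34],down(TY)); c,im=shot('wrist','after4'); np.save('pics/after4.npy',c,allow_pickle=True)
c2,im2=shot('scene','after4s'); print(read_t())
o=np.zeros((576,800,3),np.uint8)
o[:330]=cv2.resize(im[120:285,90:490],(800,330),interpolation=3)
o[336:576]=cv2.resize(im2[90:255,150:375][:, :],(800,586),interpolation=3)[0:240] 
cv2.imwrite('pics/after4c.png',cv2.resize(im[100:300,130:400],None,fx=2.9,fy=2.9,interpolation=3))
E
```

```text
C df [0.5 0.6 0.3] w 0.007838765481805305 0.00769886508743488
down 0.07 [ 0.3 -0.2 -1.3]
force 0.068 [-1.3 -1.   7.7]
w before release 0.007896520969900822 42.4
B df [ 0.5 -0.3 -0.4] w 0.007741273608437097 0.007963414174175324
down 0.07 [ 0.5 -0.1  0. ]
force 0.068 [-1.9 -0.9  7.4]
w before release 0.007715847411116057 53.75
A df [ 1.6 -0.   1.2] w 0.008040223252606947 0.007853386605951048
down 0.07 [-1.   0.4 -0.9]
force 0.068 [-1.3 -1.   7.3]
w before release 0.007786978411304059 64.8667
65.7833
```

View pics/after4c.png

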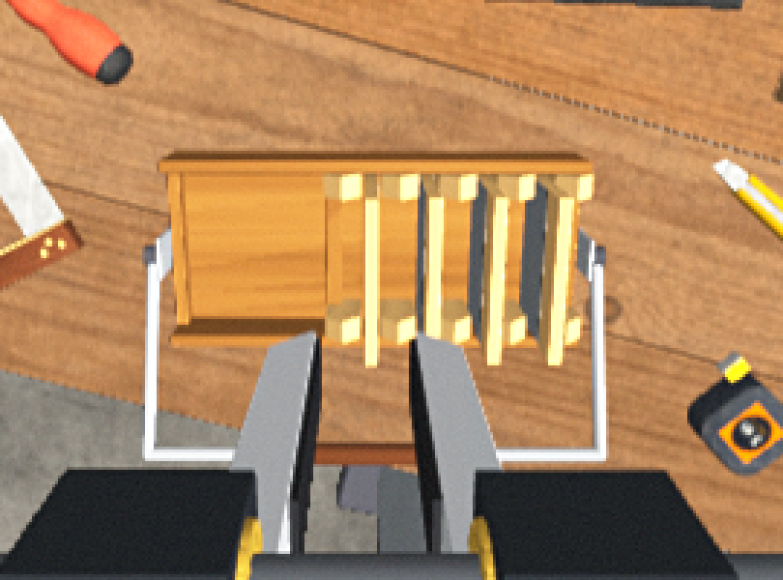

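View pics/after4s.png

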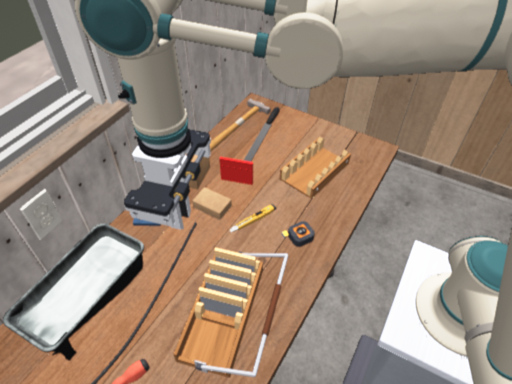

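All four panels stand in the tote's slots, the rack is empty and the handle is folded. Next, look at the block from close.

```bash
python3 - <<'E'
from h import *
c=np.load('pics/after4.npy',allow_pickle=True).item()
for u in (184,325):
    w=px2w(c,u/2.9+130,250/2.9+100,.018)[:2]-T; print('bay edge y',(-np.sin(TY)*w[0]+np.cos(TY)*w[1]).round(4))
fingers.set_gripper(.09)
bot.move_ptp([.72,.015,.24],down(.085)); c,im=shot('wrist','blk'); np.save('pics/blk.npy',c,allow_pickle=True)
cv2.imwrite('pics/blkc.png',cv2.resize(im[80:280,130:400],None,fx=2.9,fy=2.9,interpolation=3)); print(read_t())
E
```

```text
bay edge y 0.1284
bay edge y 0.0335
68.2583
```

View pics/blkc.png

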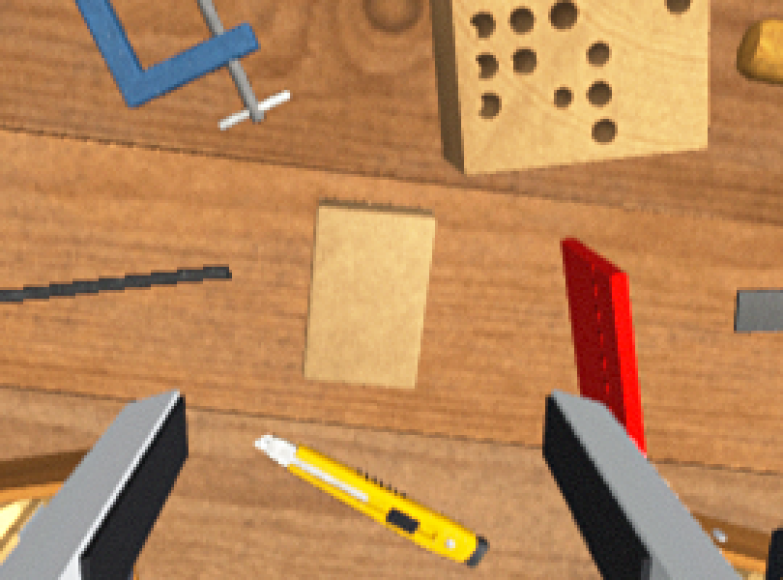

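```bash
python3 - <<'E'
from h import *
c=np.load('pics/blk.npy',allow_pickle=True).item()
f=lambda u,v,z:px2w(c,u/2.9+130,v/2.9+80,z)[:2]
q=[f(*p,.03) for p in ((318,206),(435,216),(414,388),(304,379))]
ctr=np.mean(q,0); d=(q[0]+q[1]-q[2]-q[3])/2; w=(q[0]+q[3]-q[1]-q[2])/2; by=np.arctan2(d[1],d[0])
print(ctr,np.hypot(*d),np.hypot(*w),by,'drill block near corner',f(463,172,.09))
assert .09<np.hypot(*d)<.102 and .058<np.hypot(*w)<.07
P=lambda h:np.r_[ctr,h]
fingers.set_gripper(.082); bot.move_ptp(P(.12),down(by)); f0=np.array(read_force())
bot.move_straight(P(.016),.1); print('df',np.array(read_force())-f0)
fingers.set_gripper(0); print('w',read_width())
bot.move_straight(P(.22),.15); print('w',read_width())
if read_width()>.05:
    bot.move_ptp(tw(0,.080,.22),down(TY)); B=lambda h:tw(0,.080,h)
    bot.move_straight(B(.085),.15)
    c,im=shot('wrist','bay'); cv2.imwrite('pics/bayc.png',cv2.resize(im[100:300,110:390],None,fx=2.8,fy=2.8,interpolation=3))
print(read_t())
E
```

```text
[0.6959551  0.01478183] 0.09388578912677391 0.05965845870192711 -0.010172246317222635 drill block near corner [ 0.77121696 -0.01904623]
df [-1.18244457  0.10524233 -0.50041731]
w 0.061765060056301904
w 0.061566258340716516
74.9417
```

View pics/bayc.png

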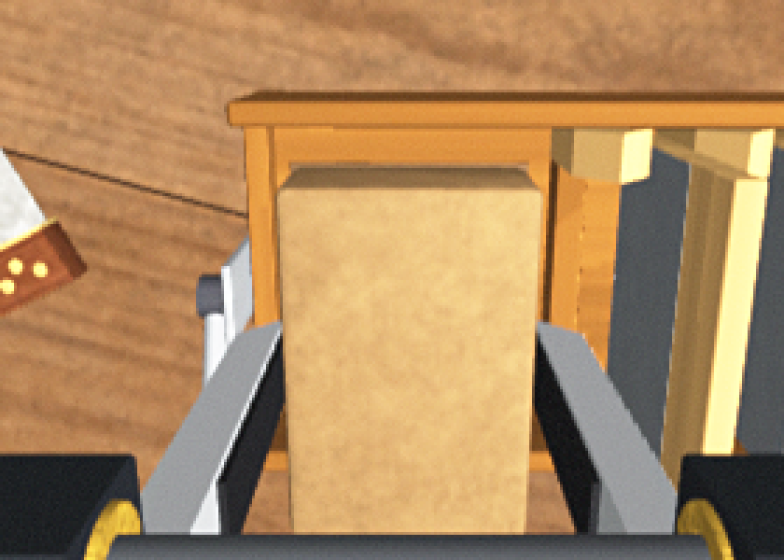

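```bash
python3 - <<'E'
from h import *
c=cam('wrist'); p=np.array(read_ee_pos()); print(p-tw(0,.08,.085))
u=(w2px(c,np.array([tw(.048,.08+.0315,.069),tw(.048,.08-.0315,.069),tw(.048,.08+.0315,.099),tw(.048,.08-.0315,.099),tw(.062,.135,.044)]))-[110,100])*2.8
print(u.round(0).tolist())
E
```

```text
[0.00090822 0.00039902 0.00109187]
[[297.0, 164.0], [533.0, 164.0], [278.0, 186.0], [554.0, 186.0], [227.0, 103.0]]
```

The block is within ~1 mm of centred over the bay, which has ±6 mm of slack. Lower, release, then raise the handle.

```bash
python3 - <<'E'
from h import *
B=lambda h:tw(.001,.080,h)
z=guarded(B,.08,.03)
if z<.031:
    guarded(B,.028,.0235,lim=5,step=.001)
    fingers.set_gripper(.07); print(read_width()); bot.move_straight(B(.16),.12)
    c,im=shot('wrist','bay2'); cv2.imwrite('pics/bay2c.png',cv2.resize(im[100:300,110:390],None,fx=2.8,fy=2.8,interpolation=3))
print(read_t())
E
```

```text
down 0.03 [-1.1 -0.3 -0.7]
down 0.024 [-0.5  0.1  4. ]
0.06995629575730898
80.65
```

View pics/bay2c.png

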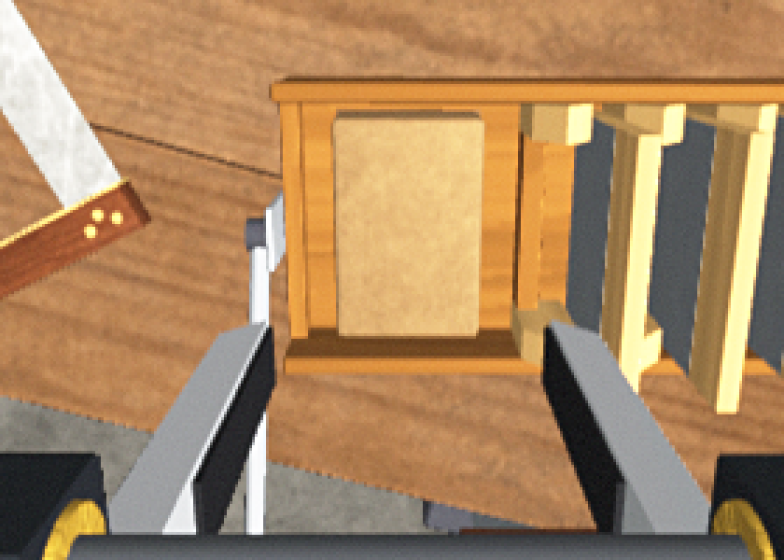

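The block lies flat in the bay. Now swing the handle up.

```bash
python3 - <<'E'
from h import *
y=1.8068
bot.move_straight(tw(.001,.08,.24),.2); fingers.set_gripper(.045)
bot.move_ptp(bar(1.2,0,.08),down(y)); f0=np.array(read_force())
bot.move_straight(bar(1.2,0,-.018),.1); print('df',(np.array(read_force())-f0).round(1))
fingers.set_gripper(.020); print('w',read_width(),(np.array(read_force())-f0).round(1))
for th in np.linspace(1.1,0,12):
    bot.move_straight(bar(th,0,-.018),.1)
    d=np.array(read_force())-f0; print(th.round(2),d.round(1))
    if np.linalg.norm(d)>20: print('STOP');break
else:
    for dx in np.arange(.001,.012,.001):
        bot.move_straight(bar(0,dx,-.018),.05); d=np.array(read_force())-f0
        if np.linalg.norm(d)>8: break
    print('end dx',dx,d.round(1))
print(read_t())
E
```

```text
df [-0.9  0.1 -0.7]
w 0.01977556043216421 [-0.2  0.4  0.4]
1.1 [-3.6 -2.   1.8]
1.0 [-7.6 -2.2  3.9]
0.9 [-10.2  -3.3   6.5]
0.8 [-13.5  -3.5  10.7]
0.7 [-19.9  -4.6  16.3]
STOP
86.3667
```

The force is radial: the pivot model is a few mm off and the bar sticks to the finger. I'll back off, then continue with radial compliance.

```bash
python3 - <<'E'
from h import *
xh=np.array([np.cos(TY),np.sin(TY),0]); zh=np.array([0,0,1.])
fingers.set_gripper(.034)
f1=np.array(read_force()); print('after open',f1.round(1))
p=np.array(read_ee_pos()); bot.move_straight(p-.004*xh,.05); f0=np.array(read_force()); print('free',f0.round(1))
fingers.set_gripper(.022); print('w',read_width())
off=np.array(bar(.7,0,-.018)); off=np.array(read_ee_pos())-off; print('off',off.round(4))
off=np.array([0,0,0.])-.003*xh
for th in np.linspace(.65,0,14):
    r=-np.sin(th)*xh+np.cos(th)*zh
    bot.move_straight(bar(th,0,-.018)+off,.1)
    d=np.array(read_force())-f0; fr=d@r; ft=d@(-np.cos(th)*xh-np.sin(th)*zh)
    print(th.round(2),'rad',fr.round(1),'tan',ft.round(1),(off@r).round(4))
    if abs(fr)>2: off=off+.0004*fr*r
    if np.linalg.norm(d)>22: print('STOP');break
c,im=shot('scene','up'); print(read_t())
E
```

```text
after open [-9.3 -3.7  5.9]
free [ 0.   0.1 -0.7]
w 0.021703264338491065
off [-0.0108 -0.0032 -0.0012]
0.65 rad 18.4 tan 5.5 0.0018
0.6 rad 9.8 tan 2.8 0.0091
0.55 rad 8.9 tan 0.9 0.0128
0.5 rad 0.2 tan 0.2 0.0162
0.45 rad 1.8 tan -0.1 0.0159
0.4 rad 0.9 tan -0.5 0.0156
0.35 rad 0.5 tan 0.2 0.0153
0.3 rad 0.7 tan 0.0 0.015
0.25 rad 0.3 tan -0.1 0.0146
0.2 rad 0.3 tan 0.3 0.0142
0.15 rad 0.0 tan 0.2 0.0137
0.1 rad 1.0 tan -0.3 0.0132
0.05 rad 1.6 tan -0.3 0.0127
0.0 rad 0.4 tan 0.2 0.0121
91.15
```

The bar slipped out below the fingers. I'll find its angle by scoring the projected grip bar against its known brown colour, calibrated on the earlier pictures.

```bash
cat >> h.py <<'E'
def theta(im,cname='scene',show=True):
    c=cam(cname); g=im.astype(float)
    S=[]
    for th in np.arange(-.1,1.31,.02):
        m=[tw(-.125*np.sin(th)-.002,y,.04+.125*np.cos(th)) for y in np.linspace(-.05,.05,41)]
        # contrast to the steel either side too
        st=[tw(-.125*np.sin(th)-.002,s*y,.04+.125*np.cos(th)) for y in np.linspace(.075,.12,10) for s in (-1,1)]
        def col(P): u=w2px(c,np.array(P)).astype(np.float32); return cv2.remap(g.astype(np.float32),u[:,0].copy(),u[:,1].copy(),1).reshape(-1,3)
        a,b=col(m),col(st); S.append((round(float(np.abs(a-[35,50,95]).mean()+np.abs(b-[205,205,205]).mean()),1),round(th,2)))
    return sorted(S)[:4]
E
python3 - <<'E'
from h import *
for n in ('scene0','after4s'): print(n,theta(cv2.imread(f'pics/{n}.png')))
p=np.array(read_ee_pos()); bot.move_straight(p+[0,0,.08],.15)
bot.move_ptp([.55,.0,.35],down(TY))
c,im=shot('scene','up2'); print('scene',theta(im)); c,im=shot('side','up2s'); print('side',theta(im,'side'), 'side0',theta(cv2.imread('pics/side0.png'),'side')); print(read_t())
E
```

```text
scene0 [(30.9, np.float64(0.02)), (34.3, np.float64(-0.02)), (48.7, np.float64(0.04)), (59.0, np.float64(0.0))]
after4s [(26.7, np.float64(1.2)), (33.5, np.float64(1.1)), (41.8, np.float64(1.18)), (48.3, np.float64(1.22))]
scene [(34.6, np.float64(0.7)), (41.4, np.float64(0.66)), (47.8, np.float64(0.72)), (60.4, np.float64(0.68))]
side [(65.2, np.float64(0.68)), (77.2, np.float64(0.7)), (85.5, np.float64(0.66)), (103.0, np.float64(0.72))] side0 [(77.2, np.float64(0.0)), (81.6, np.float64(-0.02)), (85.3, np.float64(0.02)), (95.5, np.float64(0.04))]
93.1
```

θ ≈ 0.68 by both cameras. Resume from there, re-centring the cage often.

```bash
python3 - <<'E'
from h import *
y=1.8068; fingers.set_gripper(.045)
bot.move_ptp(bar(.68,-.002,.07),down(y)); f0=np.array(read_force())
bot.move_straight(bar(.68,-.002,-.018),.1); print('df',(np.array(read_force())-f0).round(1))
fingers.set_gripper(.016); print('w',read_width(),(np.array(read_force())-f0).round(1))
for i,th in enumerate(np.arange(.62,-.01,-.0775)):
    th=max(th,0)
    bot.move_straight(bar(th,-.002,-.018),.08); d=np.array(read_force())-f0
    print(th.round(2),d.round(1))
    if np.linalg.norm(d)>22: print('STOP'); break
    fingers.set_gripper(.03); fingers.set_gripper(.016)
else:
    for dx in np.arange(-.001,.012,.001):
        bot.move_straight(bar(0,dx,-.018),.05); d=np.array(read_force())-f0
        if np.linalg.norm(d)>9: break
    print('end dx',dx,d.round(1))
c,im=shot('side','up3s'); print('side',theta(im,'side')); print(read_t())
E
```

```text
df [ 0.3 -0.9  0.9]
w 0.015988630542709013 [ 0.3 -0.3 -0.3]
0.62 [-2.3 -1.1  2.6]
0.54 [-1.6 -0.2  1.3]
0.46 [ 0.4 -0.4  0.9]
0.39 [-0.1 -0.1  0.7]
0.31 [ 1.  -0.2  0.3]
0.23 [-0.5 -0.6  0.1]
0.15 [-0.2 -0.9  0.4]
0.08 [ 0.3 -0.2  0.3]Traceback (most recent call last):
  File "<stdin>", line 9, in <module>
AttributeError: 'int' object has no attribute 'round'
```

```bash
python3 - <<'E'
from h import *
f0=np.array(read_force())
for dx in np.arange(-.003,.016,.001):
    bot.move_straight(bar(0,dx,-.018),.05); d=np.array(read_force())-f0
    if np.linalg.norm(d)>10: break
print('end dx',dx,d.round(1))
fingers.set_gripper(.045); bot.move_straight(bar(0,0,.08),.15)
bot.move_ptp([.55,.0,.35],down(TY))
c,im=shot('scene','up4'); print('scene',theta(im)); c,im=shot('side','up4s'); print('side',theta(im,'side')); print(read_t())
E
```

```text
end dx 0.006000000000000001 [-9.7 -1.4  6. ]
scene [(27.2, np.float64(0.0)), (49.2, np.float64(-0.02)), (54.4, np.float64(-0.04)), (56.6, np.float64(-0.06))]
side [(79.6, np.float64(-0.04)), (80.5, np.float64(-0.02)), (89.7, np.float64(0.0)), (91.6, np.float64(-0.06))]
111.4333
```

```bash
python3 - <<'E'
from h import *
a=cv2.imread('pics/up4.png')[90:384,140:380]; b=cv2.imread('pics/up4s.png')[120:340,140:400]
o=np.zeros((588,800,3),np.uint8); o[:588,:480]=cv2.resize(a,(480,588),interpolation=3); o[:271,480:]=cv2.resize(b,(320,271),interpolation=3); cv2.imwrite('pics/final.png',o)
E
```

```text
(no output)
```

View pics/final.png

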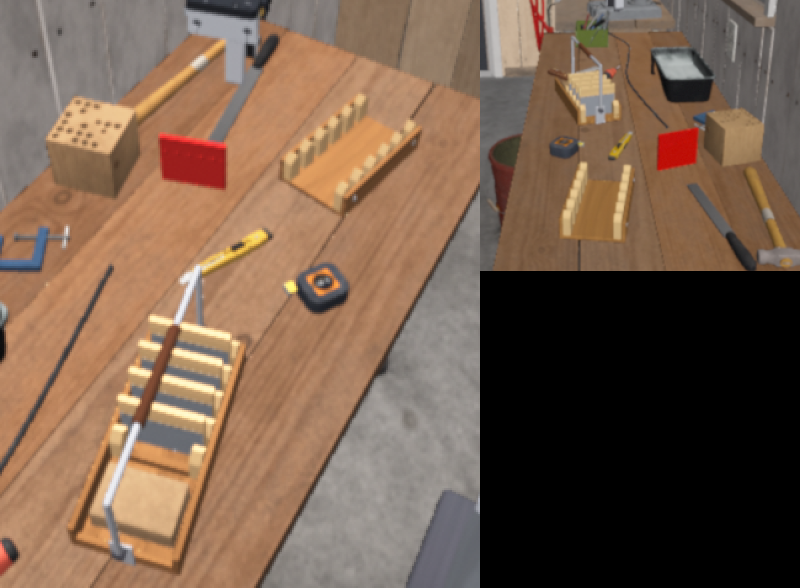

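The handle is upright, four panels stand in the slots, and the block lies flat in the bay. Tape, cutter and the red board are where they were, and the robot is clear. Signing off.

```bash
python3 -c "
from rig import *
print(workorder.sign_off(),read_t())"
```

```text
the job is handed in; nothing more can be done
the job is handed in; nothing more can be done
```

The paint trial is packed and I handed the job in at about 111 s of the 208 s allowed; no verdict was reported.

- **Handle down:** I folded it and pressed it onto its stop from above, with up to about 20 N through the fingers.
- **Panels:** Four were in the rack, and all four now stand in tote slots 0–3. Each met the floor at the expected height.
- **Sanding block:** It lies flat in the bay with its length across the tote.
- **Handle up:** I swung it back upright until it met its stop at about 11 N.

**What went wrong:** The first try at raising the handle stuck at about 0.7 rad, because my pivot estimate was a few mm off. The force reached about 26 N, and the fingers slipped off the bar. I found the bar again with two cameras and finished from there. The forces I read stayed far below the 120 N wrist limit.

**Last checks:** The handle angle read 0.00 rad on the scene camera and about -0.03 rad on the side camera, which is within how finely I can read it. The final picture shows all four panels upright, and the tape measure, cutter and red board where they were. The block's heading read about 0.1 rad different in my later look. That was either the knock you warned of or my rough first reading, and I used the later one.

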